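# Lock the turntable for the move

## Task

Get the black turntable ready for the moving box: with a fingertip in its round finger well, turn the platter until the notch in its rim lies over the red locking pin, then press the platter straight down until it is fully seated on its base with the pin in the notch. Nothing is to be lifted; leave the vase, the pot and the two chrome knobs standing where they are, and finish with the hand clear.

Things in the scene. Friction and masses are not known exactly. Their poses are not given: they have to be found in the camera images.
- base: Fixed grey turntable base, a disc 280 mm across and 10 mm high, standing on the countertop. Origin: centre of its underside, on the vertical turning axis. z up; the red locking pin lies along its +x direction. While being turned, the platter may sink up to 4 mm and ride on the pin; that is no harm.
- pin (a point): Red locking pin: a round bar 10 mm thick lying radially on the base, from 106 to 138 mm from the turning axis, its inner part under the platter's rim; its outer end, just beyond the platter's edge, turns up as a short red post (10 mm thick, 132 mm from the axis, top 48 mm above the countertop). The point is on the bar's top line, 115 mm from the axis, 20 mm above the countertop.
- notch (a point): Notch in the platter's rim: a slot through its full height, open outward, 20 mm wide and 19 mm deep radially, a white line pointing at it. The point is mid-slot at the platter's top face, 115 mm from the turning axis; 52 mm above the countertop while up, 40 mm seated. Pressing takes 10 to 12 N; it stays down. Out of line, the rim stops on the pin after 4 mm and the platter sits askew.
- well (a point): Finger well: round recess in the platter's top, 60 mm across, 16 mm deep, straight walls, cork-coloured floor. The point is the floor's centre, 66 mm from the turning axis, opposite the notch; 36 mm above the countertop while up, 24 mm seated. A fingertip in it pushes its wall to turn the platter (5 to 13 N; it stays where left); its floor may be pressed.
- vase: Brown ceramic vase, 140 mm tall, 94 mm across at most. Origin: centre of its underside. Leave alone.
- pot: Aluminium camping pot with closed lid, 90 mm tall with its black lid knob, 120 mm across, wire bail on one side. Origin: centre of its underside. Leave alone.
- knob_a: Chrome cabinet knob, 31 mm tall, 32 mm across, standing on its foot. Origin: centre of its underside. Leave alone.
- knob_b: The other chrome cabinet knob, the same. Leave alone.
- platter: Black platter, a loose disc 240 mm across and 28 mm high, 0.6 kg, sitting over the steel spindle of a sinking hub. Origin: centre of its underside, on the turning axis, 24 mm above the countertop while up, 12 mm seated; x points to the notch, z up. About 1.5 mm play on the spindle. It starts turned 0.7 to 2.6 rad counter-clockwise (from above) from the pin, so the short way is clockwise.

How it is judged:
By the outcome, as a careful person would: the job done as asked, in the order asked, and still so for the second after the job is handed in, with the robot touching nothing.
It also fails if it takes over 48 s, if anything falls off the work surface, if the arm or the gripper's body presses on something with over 40 N, if the wrist force passes 120 N, or if a joint passes its speed limit or range.

## Robot

A 6-joint arm with a two-finger parallel gripper is mounted at the origin on the work surface. World frame = base frame: x ahead of the robot, y to its left, z up, the work surface at z = 0. Lengths are in mm, angles in rad, forces in N, time in s.
With the tool pointing down it reaches from about 300 to 775 mm from the base axis. Payload 14.6 kg.
Tool frame: the origin (TCP) lies on the centre line of the jaws, within the pads' length; the fingertips stand 8 mm ahead of it and the grasp point (between the pads) lies 11 mm behind it; z points along the fingers, y is the direction in which the jaws open and shut (so a half turn about z gives the same grasp; the last joint's range is limited). The gripper opens to 94 mm and grips with 3 to 60 N. Pads are 16 mm wide; open, the fingers measure 119 mm over their backs; the gripper's body (75 mm by 177 mm) begins 78 mm behind the grasp point.
Start: joints at [-1.253, 0.3, 1.521, -0, 1.321, -0.067], TCP at [206.448, -509.773, 213.446] pointing down, gripper open.
Joint ranges: [-3.03, 3.03], [-0.79, 2.21], [0.23, 2.52], [-1.04, 4.18], [0, 3.07], [-2.55, 2.55]. Speed limits (rad/s): [2.22, 2.22, 2.57, 3.14, 3.14, 3.14].

## Interface

Orientations are given as [roll, pitch, yaw] about the fixed x, y, z axes, in that order (R = Rz(yaw) Ry(pitch) Rx(roll)).
In Python, from cell import read_state, cams, manip gives the robot as it stands.
- The arm moves only by the shell command python3 -m handwheel 'ROWS' [OPENING] [FORCE]. ROWS is JSON, a list of rows, each a list of 4 numbers: the shift along the tool's x, y, z in m, then the turn about the tool's z in degrees. In form: [[dx, dy, dz, turn], ...]. A call has 1 to 5 rows; each row is the pose to reach, as a shift and turn from the pose measured when the call began, along the tool's axes at that moment; what a row does not reach only later rows make up. A row lasts 1/8 s, in which the tool goes at most 62.5 mm and 10.7 degrees, less where a joint would pass 70% of its speed; a pose out of reach is approached as far as the arm can. A call with a gripper value outside its range is refused whole. OPENING is the closure, from 0 (fully open) to 1 (shut), set as the call begins (- or left out, the last holds). The fingers move at their own pace and stop on an object; FORCE is the grip in N (left out, the last holds). Time passes only in rows, so rows that repeat a pose let the fingers close. It gives the time, the measured TCP pose, the force and the opening at its end, in the units of the state.
- read_state(): the state, without advancing time (a new reading comes with each control period).
- cams.camera(name): name is "scene" or "top" or "wrist"; returns the picture (384x512x3 uint8, red, green, blue); there is no depth.
- cams.get_calibration(name): a dict with "vertical_fov" (degrees; the focal length in pixels is half the picture's height over the tangent of half this angle, whatever the lens; pixels are square), "cx", "cy" (the principal point, pixels), "dist_coeffs" ([k1, k2, p1, p2, k3] as OpenCV has them; the pictures are not rectified), "R" (3x3) and "t" (3): a world point X has camera coordinates R X + t. Camera axes: x right, y down, z forward; pixel columns grow to the right and rows downward; lengths in mm; the calibration is good to about 2 mm. A picture is of the moment at which its call begins: read the wrist's pose just before it. get_calibration takes no time and is no camera call; for the wrist camera it gives the pose at the moment of the call.
- manip.sign_off(): hands the job in, once; it reports no verdict.
The state is a dict: "clock": time; "joints": joint angles; "qd": joint speeds; "effort": joint torques, N m; "eef_pos": TCP position; "eef_rot": TCP orientation; "wrist_force": force on the tool from outside, world axes, zero at the start; "moment": the same for the moment, N m; "finger_gap": finger opening in mm.
Only numpy, scipy, OpenCV 4.12 (cv2) and the standard library are available. Lean on these libraries where they do the work, as an engineer would, in place of code of your own. Each camera call takes 0.05 s, during which the arm holds its last target. There are 200 camera calls.

## Working session

There is one attempt and no reset: what is moved stays moved. The work goes in short steps, Python scripts to look and compute and a shell command to move; the robot and the scene stay as the last step left them, time stands still between calls to the robot, and variables do not carry over. Pictures are saved under pics/ and viewed, about 8 in all and at most 12, crops included, and the job is handed in when it is done.

```bash
ls; mkdir -p pics; python3 - <<'E'
from cell import read_state, cams
import cv2
s=read_state();print(s)
for n in("scene","top"):
    im=cams.camera(n);cv2.imwrite(f"pics/{n}0.png",im[:,:,::-1])
    c=cams.get_calibration(n);print(n,c)
E
```

```text
pics
{'clock': 0.0, 'joints': array([-1.25256163e+00,  3.00470535e-01,  1.52156460e+00, -5.69463698e-06,
        1.32069244e+00, -6.65943803e-02]), 'qd': array([-0.00191235, -0.00029969, -0.00059213,  0.00089326, -0.0011401 ,
       -0.00128752]), 'effort': array([ 3.09053539e-04, -5.31800437e+01, -3.52737737e+01,  7.08331587e-02,
        2.43639486e-02, -6.82592986e-05]), 'eef_pos': array([ 206.39229312, -509.54148944,  212.89360304]), 'eef_rot': array([-3.14045988e+00, -7.00200974e-05,  3.84830445e-01]), 'wrist_force': array([-0.94402366,  0.26170257,  0.12754714]), 'moment': array([-0.01043771, -0.03981566, -0.08256432]), 'finger_gap': 94.18366909047943}
scene {'vertical_fov': 43.56266023575453, 'cx': 251.05838830566583, 'cy': 185.1375521888062, 'dist_coeffs': array([-0.18104161,  0.        ,  0.        ,  0.        ,  0.        ]), 'R': array([[-0.04332608,  0.99905048, -0.00458037],
       [ 0.79389088,  0.03164486, -0.60723625],
       [-0.60651473, -0.02994548, -0.79450812]]), 't': array([  10.51548398, -372.75718329, 1729.74990949])}
top {'vertical_fov': 50.13958802157027, 'cx': 257.67488394936595, 'cy': 185.28148186940535, 'dist_coeffs': array([-0.04771109,  0.        ,  0.        ,  0.        ,  0.        ]), 'R': array([[ 0.01965702, -0.99938437,  0.02905989],
       [-0.99750152, -0.02157604, -0.06726956],
       [ 0.06785515, -0.02766496, -0.99731155]]), 't': array([ -22.84919897,  503.56956621, 1003.77709786])}
```

View pics/scene0.png

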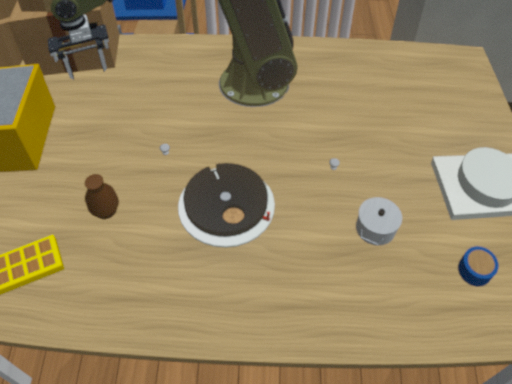

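View pics/top0.png

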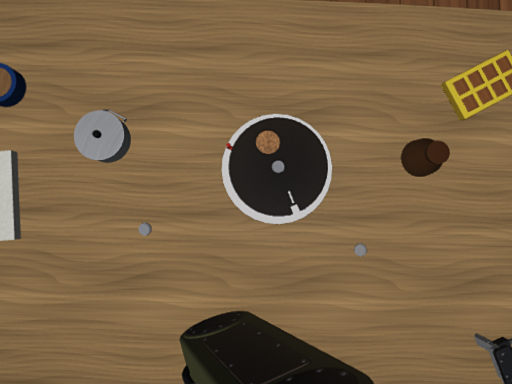

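The scene view shows the platter at (227,198), red pin at (268,216), cork well at (233,215) and notch at (214,175). The top view shows the well at (268,142), pin at (229,146), notch at (295,210), and knobs at (145,229) and (360,250), clear of the turntable.

```bash
cat > h.py <<'E'
import numpy as np, cv2
from cell import cams, read_state
def cast(c,uv,z,size=(384,512)):
    f=size[0]/2/np.tan(np.radians(c["vertical_fov"]/2))
    K=np.array([[f,0,c["cx"]],[0,f,c["cy"]],[0,0,1]])
    p=cv2.undistortPoints(np.array([[uv]],float),K,np.array(c["dist_coeffs"]))[0,0]
    R,t=np.array(c["R"]),np.array(c["t"])
    o=-R.T@t; d=R.T@np.array([p[0],p[1],1]); return (o+d*(z-o[2])/d[2])[:2]
def blobs(im,roi):
    x0,x1,y0,y1=roi; h=cv2.cvtColor(im,cv2.COLOR_RGB2HSV).astype(int); H,S,V=h[...,0],h[...,1],h[...,2]
    box=np.zeros(H.shape,bool); box[y0:y1,x0:x1]=1
    return H,S,V,box
def largest(m):
    n,l,st,ce=cv2.connectedComponentsWithStats(m.astype(np.uint8)); 
    k=1+np.argmax(st[1:,4]); return ce[k],st[k],l==k
def measure(name,im,c,roi):
    H,S,V,box=blobs(im,roi); out={}
    red=box&((H<6)|(H>174))&(S>150)&(V>90); p,st,_=largest(red); out["pin_post"]=(p,st[4],cast(c,p,40))
    _,_,dark=largest(box&(V<60)); 
    cs,_=cv2.findContours(dark.astype(np.uint8),0,1); hull=cv2.convexHull(max(cs,key=cv2.contourArea))
    fill=cv2.fillConvexPoly(np.zeros(H.shape,np.uint8),hull,1)>0
    fill=cv2.erode(fill.astype(np.uint8),np.ones((7,7)))>0
    p,st,_=largest(fill&(S>90)&(V>80)&(H>6)&(H<25)); out["well"]=(p,st[4],cast(c,p,36))
    P=np.array([cast(c,q[0],52) for q in hull]); 
    out["dark_ellipse"]=(cv2.minEnclosingCircle(P.astype(np.float32)),)
    p,st,w=largest(fill&(S<60)&(V>150)); out["white"]=(p,st[:5],cast(c,p,52))
    b=largest(box&(S<60)&(V>130))[2]
    cs,_=cv2.findContours(b.astype(np.uint8),0,1); h2=cv2.convexHull(max(cs,key=cv2.contourArea))
    out["base"]=(cv2.minEnclosingCircle(np.array([cast(c,q[0],10) for q in h2],np.float32)),)
    return out
E
python3 - <<'E'
from h import *
np.set_printoptions(precision=1,suppress=True)
for n,roi in(("scene",(170,285,150,255)),("top",(210,340,105,232))):
    im=cv2.imread(f"pics/{n}0.png")[:,:,::-1].copy();c=cams.get_calibration(n)
    for k,v in measure(n,im,c,roi).items(): print(n,k,*v)
c=cams.get_calibration("top")
for uv in((145,229),(360,250)):print(cast(c,uv,28))
for uv in ((291,191),(295,210),(278,167)):print("line/notch/hub",cast(c,uv,52))
print(cast(cams.get_calibration("scene"),(226,197),52))
E
```

```text
Traceback (most recent call last):
  File "h.py", line 23, in measure
    p,st,_=largest(fill&(S>90)&(V>80)&(H>6)&(H<25)); out["well"]=(p,st[4],cast(c,p,36))
           ~~~~~~~^^^^^^^^^^^^^^^^^^^^^^^^^^^^^^^^^
  File "h.py", line 15, in largest
    k=1+np.argmax(st[1:,4]); return ce[k],st[k],l==k
        ~~~~~~~~~^^^^^^^^^^
ValueError: attempt to get argmax of an empty sequence
```

```bash
python3 - <<'E'
import cv2
for n,ps in(("scene",((233,215),(200,200),(268,216),(214,175),(225,240),(226,197))),("top",((268,142),(300,160),(229,146),(291,197),(226,170),(278,167),(250,200)))):
    h=cv2.cvtColor(cv2.imread(f"pics/{n}0.png"),cv2.COLOR_BGR2HSV)
    print(n,[(p,h[p[1],p[0]].tolist()) for p in ps])
E
```

```text
scene [((233, 215), [17, 111, 177]), ((200, 200), [20, 24, 63]), ((268, 216), [5, 94, 130]), ((214, 175), [19, 36, 79]), ((225, 240), [84, 6, 217]), ((226, 197), [106, 19, 176])]
top [((268, 142), [13, 133, 119]), ((300, 160), [15, 35, 29]), ((229, 146), [2, 210, 107]), ((291, 197), [150, 1, 206]), ((226, 170), [0, 1, 199]), ((278, 167), [116, 13, 133]), ((250, 200), [18, 34, 37])]
```

```bash
sed -i 's/(V<60)/(V<90)\&(S<75)/' h.py; sed -i 's/(S>150)&(V>90)/(S>90)\&(V>60)/' h.py; python3 - <<'E'
from h import *
np.set_printoptions(precision=1,suppress=True)
for n,roi in(("scene",(170,285,150,255)),("top",(215,340,105,232))):
    im=cv2.imread(f"pics/{n}0.png")[:,:,::-1].copy();c=cams.get_calibration(n)
    for k,v in measure(n,im,c,roi).items(): print(n,k,*v)
c=cams.get_calibration("top")
for uv in((145,229),(360,250)):print(cast(c,uv,28))
for uv in ((291,191),(295,210),(278,167)):print("line/notch/hub",cast(c,uv,52))
print(cast(cams.get_calibration("scene"),(226,197),52))
E
```

```text
scene pin_post [266.  216.4] 21 [606.7  57.5]
scene well [233.1 214.9] 279 [602.7 -34.3]
scene dark_ellipse ((555.8438720703125, -58.68475341796875), 124.22126007080078)
scene white [225.1 195.9] [221 193   9   7  53] [550.  -59.8]
scene base ((550.0615844726562, -59.35240936279297), 142.6697540283203)
top pin_post [229.2 146.2] 25 [596.6  59.7]
top well [267.4 141.8] 442 [610.5 -33.9]
top dark_ellipse ((549.3914794921875, -59.64802551269531), 119.81459045410156)
top white [293.9 207. ] [291 205   7   5  22] [451.3 -99.6]
top base ((549.0730590820312, -59.498870849609375), 140.07749938964844)
[390.6 260.1]
[ 348.9 -267.4]
line/notch/hub [489.5 -92. ]
line/notch/hub [ 444.  -102.3]
line/notch/hub [546.9 -59.7]
[553.7 -57. ]
```

```bash
python3 -m handwheel '[[0.05,-0.029,-0.02,0],[0.1,-0.058,-0.04,0],[0.15,-0.087,-0.06,0],[0.2,-0.115,-0.06,0],[0.25,-0.144,-0.06,0]]' 1 20; python3 -m handwheel '[[0.05,-0.029,0,0],[0.1,-0.058,0,0],[0.15,-0.087,0,0],[0.2,-0.115,0,0],[0.2,-0.115,0,0]]'
python3 - <<'E'
from h import *
s=read_state();print(s["clock"],s["eef_pos"],s["eef_rot"],s["joints"],s["finger_gap"])
c=cams.get_calibration("wrist");im=cams.camera("wrist");cv2.imwrite("pics/w1.png",im[:,:,::-1]);np.save("w1.npy",c,allow_pickle=True);print(c)
E
```

```text
clock: 0.72
eef_pos: [384.9, -280.7, 273.2]
eef_rot: [-3.141, -0.0, 0.385]
wrist_force: [0.1, -0.2, -0.2]
finger_gap: 47.3
clock: 1.35
eef_pos: [528.3, -96.3, 272.5]
eef_rot: [-3.14, 0.001, 0.389]
wrist_force: [-0.2, -0.2, -0.2]
finger_gap: 0.3
1.35 [528.31042182 -96.33308295 272.46830988] [-3.13973180e+00  7.44784160e-04  3.88660543e-01] [-2.49082445e-01  2.32755548e-01  1.46870752e+00  1.06046078e-03
  1.44183597e+00  9.32916756e-01] 0.3215061741814916
{'vertical_fov': 58.99957101489768, 'cx': 257.7296599302646, 'cy': 189.95618404341863, 'dist_coeffs': array([0.00849991, 0.        , 0.        , 0.        , 0.        ]), 'R': array([[ 0.37918391, -0.92531578, -0.00320355],
       [-0.88582742, -0.36399834,  0.28777594],
       [-0.2674497 , -0.10628221, -0.95769241]]), 't': array([-287.98806212,  386.05488612,  580.17701783])}
```

View pics/w1.png

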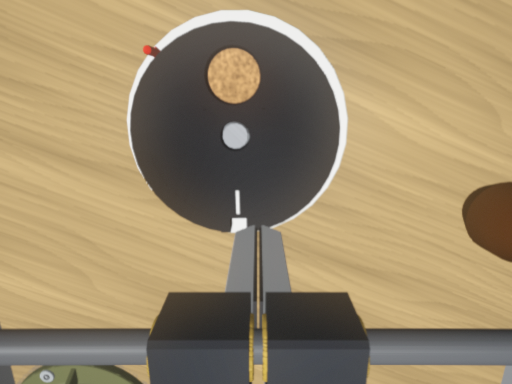

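Wrist view: turntable fully seen; pin post (147,50), well (234,76), hub (235,135), white line (237,190–213), notch at (239,225) next to the fingers.

```bash
python3 - <<'E'
from h import *
np.set_printoptions(precision=1,suppress=True)
c=np.load("w1.npy",allow_pickle=True).item();im=cv2.imread("pics/w1.png")[:,:,::-1].copy()
for k,v in measure("w",im,c,(100,375,5,233)).items(): print(k,*v)
hub=cast(c,(235.3,135.3),52);print("hub",hub)
for z in(40,48):
  p=cast(c,(147.5,49.5),z)
  for C in (np.array([549.4,-59.6]),hub): print("post",z,p,np.hypot(*(p-C)),np.degrees(np.arctan2(*(p-C)[::-1])))
a,b=cast(c,(237,191),52),cast(c,(238,213),52);print("line",a,b,np.degrees(np.arctan2(*(a-b)[::-1])))
E
```

```text
pin_post [147.6  49.8] 58 [596.9  64.6]
well [233.4  75.5] 2375 [607.9 -32.3]
dark_ellipse ((544.1524047851562, -59.444557189941406), 120.6002197265625)
white [234.8 135.2] [223 123  25  25 505] [547.8 -58.5]
base ((543.2240600585938, -61.7879524230957), 144.77003479003906)
hub [547.9 -59. ]
post 40 [597.1  64.8] 133.20177186935217 69.00151531777365
post 40 [597.1  64.8] 133.23416509233147 68.3038798101482
post 48 [597.3  62.2] 130.8837019181784 68.5256098991624
post 48 [597.3  62.2] 130.92973942019563 67.81580139247698
line [486.3 -85.1] [460.4 -96.5] 23.769873246403655
```

```bash
cat > plan.py <<'E'
import sys,numpy as np
from cell import read_state
from scipy.spatial.transform import Rotation as Ro
C=np.array([548.7,-59.2])
def rows(pts):
    s=read_state();R=Ro.from_euler("xyz",s["eef_rot"]).as_matrix()
    print(s["clock"],s["eef_pos"].round(1),s["eef_rot"].round(3),"ang",np.degrees(np.arctan2(*(s["eef_pos"][:2]-C)[::-1])).round(1))
    print([ (R.T@(np.array(p)-s["eef_pos"])/1000).round(4).tolist() for p in pts])
def arc(angs,r=66,z=49):
    rows([[C[0]+r*np.cos(np.radians(a)),C[1]+r*np.sin(np.radians(a)),z] for a in angs])
E
python3 -c "
from plan import *
arc([23.5],z=110);arc([23.5],z=49)"
```

```text
1.4 [527.4 -97.9 272.6] [-3.14e+00  1.00e-03  3.87e-01] ang -118.8
[[0.1004, -0.029, 0.1625]]
1.4 [527.4 -97.9 272.6] [-3.14e+00  1.00e-03  3.87e-01] ang -118.8
[[0.1005, -0.0289, 0.2235]]
```

```bash
python3 -m handwheel '[[0.035,-0.01,0.04,0],[0.07,-0.02,0.08,0],[0.1,-0.029,0.12,0],[0.1,-0.029,0.16,0],[0.1,-0.029,0.16,0]]'; python3 -c "
from plan import *
arc([23.5]*3,z=49)"
```

```text
clock: 2.02
eef_pos: [607.1, -34.0, 110.0]
eef_rot: [-3.137, 0.006, 0.386]
wrist_force: [0.9, 0.6, -0.5]
finger_gap: 0.5
2.025 [607.1 -34.  110. ] [-3.137  0.006  0.386] ang 23.4
[[0.0028, 0.0, 0.0609], [0.0028, 0.0, 0.0609], [0.0028, 0.0, 0.0609]]
```

```bash
python3 -m handwheel '[[0.001,0,0.025,0],[0.002,0,0.045,0],[0.002,0,0.06,0],[0.002,0,0.061,0]]'; python3 -c "
from plan import *
arc([18,13,9,5,1],z=49)"
```

```text
clock: 2.52
eef_pos: [608.2, -33.3, 48.5]
eef_rot: [-3.137, 0.007, 0.386]
wrist_force: [-0.3, -0.3, 0.2]
finger_gap: 0.5
2.525 [608.2 -33.3  48.5] [-3.137  0.007  0.386] ang 23.5
[[0.001, 0.0063, -0.0005], [0.0003, 0.012, -0.0006], [-0.0006, 0.0166, -0.0006], [-0.0018, 0.021, -0.0006], [-0.0033, 0.0254, -0.0006]]
```

```bash
python3 -m handwheel '[[0.001,0.006,-0.0005,0],[0,0.012,-0.0005,0],[-0.0005,0.0165,-0.0005,0],[-0.002,0.021,-0.0005,0],[-0.0035,0.0255,-0.0005,0]]'; python3 -c "
from plan import *
arc([-4,-9,-14,-19,-24],z=49)"
```

```text
clock: 3.15
eef_pos: [614.1, -57.6, 49.0]
eef_rot: [-3.135, 0.008, 0.386]
wrist_force: [-5.4, 8.9, 3.8]
finger_gap: 0.3
3.15 [614.1 -57.6  49. ] [-3.135  0.008  0.386] ang 1.4
[[-0.002, 0.0059, -0.0001], [-0.0047, 0.011, -0.0001], [-0.0079, 0.0158, -0.0001], [-0.0115, 0.0203, -0.0001], [-0.0155, 0.0245, -0.0001]]
```

Contact made (about 10 N) and turning as predicted. Continuing the arc.

```bash
python3 -m handwheel '[[-0.002,0.006,0,0],[-0.0045,0.011,0,0],[-0.008,0.016,0,0],[-0.0115,0.0205,0,0],[-0.0155,0.0245,0,0]]'; python3 -c "
from plan import *
arc([-30,-36,-42,-48,-54],z=49)"
```

```text
clock: 3.78
eef_pos: [607.3, -84.2, 48.2]
eef_rot: [-3.13, 0.011, 0.386]
wrist_force: [-10.6, 18.0, 3.7]
finger_gap: 0.5
3.775 [607.3 -84.2  48.2] [-3.13   0.011  0.386] ang -23.0
[[-0.0044, 0.0069, -0.0008], [-0.0101, 0.0108, -0.0008], [-0.0161, 0.0142, -0.0008], [-0.0225, 0.0169, -0.0007], [-0.0291, 0.0189, -0.0007]]
```

```bash
python3 -c "
from plan import *
arc([-28,-33,-38,-43,-48],r=62,z=49)"
```

```text
3.775 [607.3 -84.2  48.2] [-3.13   0.011  0.386] ang -23.0
[[-0.0052, 0.0024, -0.0007], [-0.0095, 0.0057, -0.0007], [-0.0141, 0.0085, -0.0007], [-0.0189, 0.011, -0.0007], [-0.0239, 0.0131, -0.0007]]
```

```bash
python3 -m handwheel '[[-0.005,0.0025,-0.0005,0],[-0.0095,0.0055,-0.0005,0],[-0.014,0.0085,-0.0005,0],[-0.019,0.011,-0.0005,0],[-0.024,0.013,-0.0005,0]]'; python3 -c "
from plan import *
arc([-54,-60,-66,-72,-78],r=62,z=49)"
```

```text
clock: 4.4
eef_pos: [589.2, -103.4, 48.4]
eef_rot: [-3.126, 0.011, 0.387]
wrist_force: [-1.5, 12.4, 0.2]
finger_gap: 0.6
4.4 [ 589.2 -103.4   48.4] [-3.126  0.011  0.387] ang -47.5
[[-0.006, 0.004, -0.0006], [-0.0124, 0.0052, -0.0006], [-0.0188, 0.0058, -0.0005], [-0.0253, 0.0056, -0.0004], [-0.0318, 0.0048, -0.0004]]
```

```bash
python3 -m handwheel '[[-0.006,0.0035,-0.0005,0],[-0.0125,0.005,-0.0005,0],[-0.019,0.0055,-0.0005,0],[-0.0255,0.005,-0.0005,0],[-0.032,0.0045,-0.0005,0]]'; python3 -c "
from plan import *
arc([-83,-88,-93,-98,-103],r=62,z=49)"
```

```text
clock: 5.03
eef_pos: [561.7, -119.5, 49.4]
eef_rot: [-3.126, 0.01, 0.387]
wrist_force: [5.2, 3.7, -1.1]
finger_gap: 0.3
5.025 [ 561.7 -119.5   49.4] [-3.126  0.01   0.387] ang -77.9
[[-0.0055, -0.0009, 0.0004], [-0.0106, -0.0025, 0.0005], [-0.0156, -0.0046, 0.0006], [-0.0204, -0.0071, 0.0007], [-0.025, -0.01, 0.0008]]
```

```bash
python3 -m handwheel '[[-0.0055,-0.001,0.0005,0],[-0.0105,-0.0025,0.0005,0],[-0.0155,-0.0045,0.0005,0],[-0.0205,-0.007,0.0005,0],[-0.025,-0.01,0.0005,0]]'; python3 - <<'E'
from plan import *
arc([-107,-111,-115,-118,-118],r=63,z=49)
from h import *
im=cams.camera("top");cv2.imwrite("pics/top2.png",cv2.resize(im[100:235,200:350,::-1],None,fx=4,fy=4,interpolation=cv2.INTER_CUBIC))
E
```

```text
clock: 5.65
eef_pos: [535.8, -119.9, 49.9]
eef_rot: [-3.128, 0.007, 0.387]
wrist_force: [7.9, 0.2, 1.3]
finger_gap: 0.4
5.65 [ 535.8 -119.9   49.9] [-3.128  0.007  0.387] ang -102.0
[[-0.0049, -0.0025, 0.001], [-0.0082, -0.0054, 0.0011], [-0.0113, -0.0085, 0.0011], [-0.0135, -0.011, 0.0012], [-0.0135, -0.011, 0.0012]]
```

View pics/top2.png

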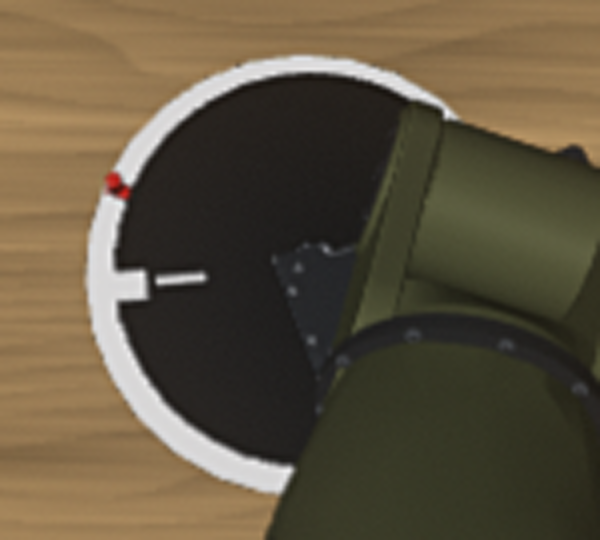

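Notch is at crop (132,285), white line (157–206, 281–277), pin at (117,187): about 27° to go, and both are visible from above even with the arm there.

```bash
cat > ang.py <<'E'
from h import *
C=np.array([549.2,-59.5])  # as the top camera sees it
def A(u,v,z):
    c=cams.get_calibration("top");p=cast(c,((u+.5)/4-.5+200,(v+.5)/4-.5+100),z);d=p-C
    return p.round(1),np.hypot(*d).round(1),np.degrees(np.arctan2(*d[::-1])).round(1)
E
python3 - <<'E'
from ang import *
print("notch",A(131,285,52)),print("line",A(206,277,52)),print("line out",A(157,281,52))
print("post",A(112,180,48)),print("bar",A(126,193,20))
E
```

```text
notch (array([535. ,  50.1]), np.float64(110.5), np.float64(97.4))
line (array([540.8,   5.1]), np.float64(65.1), np.float64(97.4))
line out (array([537.7,  34.5]), np.float64(94.7), np.float64(96.9))
post (array([599.1,  63.2]), np.float64(132.5), np.float64(67.9))
bar (array([595.8,  55.7]), np.float64(124.2), np.float64(68.0))
```

```bash
python3 -c "
from plan import *
arc([-107,-112,-117,-122,-126],r=64,z=49)"
```

```text
5.7 [ 535.4 -119.9   50.1] [-3.128  0.007  0.387] ang -102.4
[[-0.0052, -0.0015, 0.0011], [-0.0094, -0.0053, 0.0012], [-0.0132, -0.0093, 0.0013], [-0.0167, -0.0137, 0.0014], [-0.0192, -0.0174, 0.0014]]
```

```bash
python3 -m handwheel '[[-0.005,-0.0015,0.001,0],[-0.0095,-0.0055,0.001,0],[-0.013,-0.0095,0.001,0],[-0.0165,-0.0135,0.001,0],[-0.019,-0.0175,0.001,0]]'; python3 - <<'E'
from plan import *
arc([-129,-131,-133],r=64,z=49)
from h import *
im=cams.camera("top");cv2.imwrite("pics/top3.png",cv2.resize(im[100:235,200:350,::-1],None,fx=4,fy=4,interpolation=cv2.INTER_CUBIC))
E
```

```text
clock: 6.32
eef_pos: [513.5, -111.4, 51.1]
eef_rot: [-3.132, 0.001, 0.386]
wrist_force: [10.0, -0.2, 3.9]
finger_gap: 0.5
6.325 [ 513.5 -111.4   51.1] [-3.132e+00  1.000e-03  3.860e-01] ang -124.0
[[-0.0038, -0.0042, 0.0021], [-0.0049, -0.0062, 0.0021], [-0.0058, -0.0082, 0.0022]]
```

View pics/top3.png

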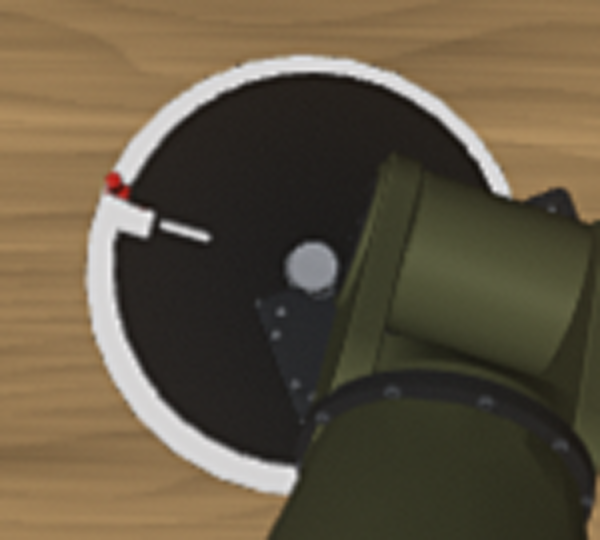

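Notch now around crop (135,219), line from (210,238) to (162,226), pin (117,187).

```bash
python3 - <<'E'
from ang import *
print("notch",A(134,219,52)),print("line",A(210,238,52)),print("line out",A(162,226,52));print("hub",A(312,266,52))
E
```

```text
notch (array([575. ,  49.2]), np.float64(111.7), np.float64(76.7))
line (array([564.5,   3.2]), np.float64(64.5), np.float64(76.3))
line out (array([571.1,  32.2]), np.float64(94.3), np.float64(76.6))
hub (array([549. , -58.8]), np.float64(0.8), np.float64(107.5))
```

```bash
python3 -m handwheel '[[-0.0025,-0.0025,0.0015,0],[-0.004,-0.0045,0.002,0],[-0.0052,-0.0065,0.002,0],[-0.006,-0.0085,0.002,0],[-0.006,-0.0085,0.002,0]]'; python3 - <<'E'
from plan import *
arc([-134],r=64,z=49)
from h import *
im=cams.camera("top");cv2.imwrite("pics/top4.png",cv2.resize(im[100:235,200:350,::-1],None,fx=4,fy=4,interpolation=cv2.INTER_CUBIC))
E
```

```text
clock: 7.0
eef_pos: [507.4, -106.2, 51.2]
eef_rot: [-3.136, -0.005, 0.386]
wrist_force: [13.3, 0.2, 6.8]
finger_gap: 0.4
7.0 [ 507.4 -106.2   51.2] [-3.136 -0.005  0.386] ang -131.3
[[-0.0026, -0.0021, 0.0022]]
```

View pics/top4.png

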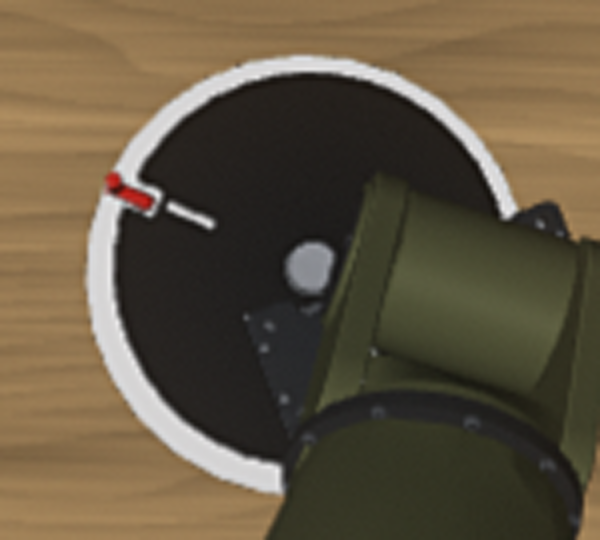

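The red bar now shows inside the notch (crop 105–155, 180–205); the line runs (213,226)–(168,207), close to alignment.

```bash
python3 - <<'E'
from ang import *
print("line",A(213,226,52)),print("line out",A(168,207,52))
im=cv2.imread("pics/top4.png")[:,:,::-1]
h=cv2.cvtColor(im.copy(),cv2.COLOR_RGB2HSV).astype(int);H,S,V=h[...,0],h[...,1],h[...,2]
red=((H<6)|(H>174))&(S>120)&(V>60); red[:, :120]=0;p=largest(red)[0];print("bar",p,A(*p,20))
w=(S<60)&(V>130);w[:,:160]=0;w[:,218:]=0;w[:200]=0;w[235:]=0;p=largest(w)[0];print("line",p,A(*p,52))
m=(S<60)&(V>100)|red;m[:,:132]=0;m[:,162:]=0;m[:170]=0;m[225:]=0;p=largest(m)[0];print("notch",p,A(*p,52))
E
```

```text
line (array([571.9,   1.5]), np.float64(65.1), np.float64(69.6))
line out (array([582.8,  28.9]), np.float64(94.6), np.float64(69.2))
bar [135.30519481 196.78354978] (array([593.5,  49.8]), np.float64(118.0), np.float64(67.9))
line [190.2890625 214.90625  ] (array([578.3,  15.3]), np.float64(80.3), np.float64(68.8))
notch [144.73863636 194.86868687] (array([589.8,  43.1]), np.float64(110.3), np.float64(68.4))
```

```bash
python3 -m handwheel '[[-0.0026,-0.0023,0.001,0],[-0.0026,-0.0023,0.001,0]]'; python3 -m handwheel '[[0.004,0.006,0,0],[0.008,0.012,0,0],[0.008,0.012,-0.03,0],[0.008,0.012,-0.07,0],[0.008,0.012,-0.07,0]]' ;  python3 - <<'E'
from plan import *
rows([[C[0],C[1],100]])
from h import *
im=cams.camera("top");c=cv2.resize(im[100:235,200:350,::-1],None,fx=4,fy=4,interpolation=cv2.INTER_CUBIC);cv2.imwrite("pics/top5.png",c)
from ang import A
h=cv2.cvtColor(c,cv2.COLOR_BGR2HSV).astype(int);H,S,V=h[...,0],h[...,1],h[...,2]
red=((H<6)|(H>174))&(S>120)&(V>60); red[:, :120]=0;p=largest(red)[0];print("bar",p,A(*p,20))
w=(S<60)&(V>130);w[:,:160]=0;w[:,218:]=0;w[:190]=0;w[235:]=0;p=largest(w)[0];print("line",p,A(*p,52))
m=(S<60)&(V>100)|red;m[:,:132]=0;m[:,162:]=0;m[:170]=0;m[225:]=0;p=largest(m)[0];print("notch",p,A(*p,52))
E
```

```text
clock: 7.3
eef_pos: [506.4, -105.9, 51.8]
eef_rot: [-3.14, -0.011, 0.386]
wrist_force: [11.1, -0.7, 3.4]
finger_gap: 0.5
clock: 7.92
eef_pos: [518.9, -115.0, 124.3]
eef_rot: [3.14, -0.014, 0.386]
wrist_force: [0.1, 0.4, -0.4]
finger_gap: 0.1
7.925 [ 518.9 -115.   124.3] [ 3.14  -0.014  0.386] ang -118.1
[[0.0482, -0.0405, 0.0249]]
bar [135.36561265 197.56126482] (array([593. ,  49.8]), np.float64(117.7), np.float64(68.1))
line [190.52094241 213.01832461] (array([579.4,  15.2]), np.float64(80.6), np.float64(68.0))
notch [144.55934195 193.55229142] (array([590.6,  43.2]), np.float64(110.8), np.float64(68.0))
```

View pics/top5.png

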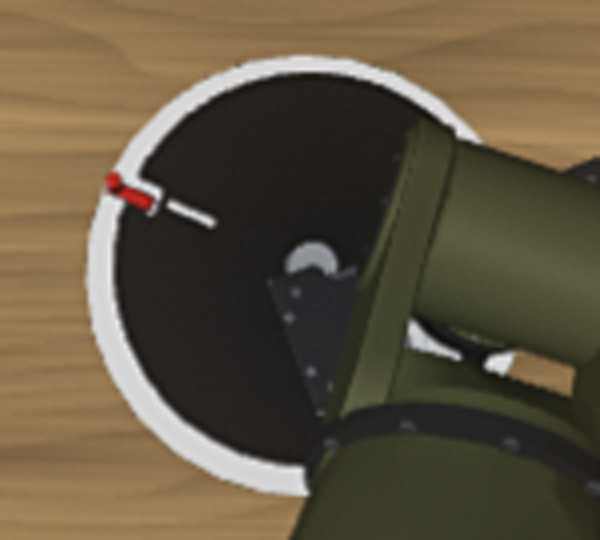

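```bash
python3 -m handwheel '[[0.016,-0.0135,0,0],[0.032,-0.027,0,0],[0.048,-0.0405,0.01,0],[0.048,-0.0405,0.03,0],[0.048,-0.0405,0.045,0]]' 0.47 20; python3 -c "
from plan import *
print(read_state()['finger_gap']);rows([[C[0],C[1],61],[C[0],C[1],48]])"
```

```text
clock: 8.6
eef_pos: [547.2, -58.4, 75.8]
eef_rot: [-3.14, -0.01, 0.386]
wrist_force: [-0.7, -1.0, 0.6]
finger_gap: 46.9
46.91688730639
8.6 [547.2 -58.4  75.8] [-3.14  -0.01   0.386] ang 150.2
[[0.0009, 0.0014, 0.0148], [0.0008, 0.0014, 0.0278]]
```

```bash
python3 -m handwheel '[[0.001,0.001,0.007,0],[0.001,0.001,0.013,0],[0.001,0.001,0.016,0],[0.001,0.001,0.018,0],[0.001,0.001,0.02,0]]'
```

```text
clock: 9.22
eef_pos: [548.8, -59.0, 56.9]
eef_rot: [-3.14, -0.01, 0.386]
wrist_force: [-6.4, 1.2, 10.8]
finger_gap: 49.9
```

```bash
python3 -m handwheel '[[0,0,0.003,0],[0,0,0.005,0],[0,0,0.007,0],[0,0,0.009,0],[0,0,0.01,0]]';python3 -m handwheel '[[0,0,0.001,0],[0,0,0.002,0],[0,0,0.002,0]]'
```

```text
clock: 9.85
eef_pos: [548.8, -58.9, 47.9]
eef_rot: [-3.14, -0.01, 0.386]
wrist_force: [-6.8, 1.1, 14.5]
finger_gap: 49.9
clock: 10.22
eef_pos: [548.9, -58.9, 47.8]
eef_rot: [-3.141, -0.01, 0.386]
wrist_force: [-11.3, 1.3, 21.0]
finger_gap: 50.0
```

```bash
python3 -m handwheel '[[0,0,-0.02,0],[0,0,-0.06,0],[0,0,-0.11,0],[-0.03,0.01,-0.16,0],[-0.06,0.02,-0.21,0]]';python3 -m handwheel '[[-0.03,0.02,0,0],[-0.05,0.04,0,0],[-0.05,0.04,0,0]]';  python3 - <<'E'
from plan import *
s=read_state();print(s["clock"],s["eef_pos"],s["wrist_force"])
from h import *
np.set_printoptions(precision=1,suppress=True)
c=cams.get_calibration("wrist");im=cams.camera("wrist");cv2.imwrite("pics/w6.png",im[:,:,::-1]);np.save("w6.npy",c,allow_pickle=True)
t=cams.camera("top")[100:235,200:350,::-1]; sc=cams.camera("scene")[145:260,165:290,::-1]
cv2.imwrite("pics/c6.png",np.hstack([cv2.resize(t,(440,396),interpolation=2),cv2.resize(sc,(360,396),interpolation=2)]))
for k,v in measure("w",im,c,(60,420,5,250)).items(): print(k,*v)
E
```

```text
clock: 10.85
eef_pos: [498.1, -101.5, 259.1]
eef_rot: [-3.141, -0.011, 0.387]
wrist_force: [0.9, 0.6, -0.1]
finger_gap: 50.0
clock: 11.22
eef_pos: [466.4, -158.5, 259.1]
eef_rot: [3.141, -0.012, 0.384]
wrist_force: [0.3, 0.0, 0.3]
finger_gap: 49.7
11.225 [ 466.36599513 -158.50966975  259.13229769] [0.34581142 0.04287615 0.27480891]Traceback (most recent call last):
  File "<stdin>", line 8, in <module>
  File "h.py", line 18, in measure
    red=box&((H<6)|(H>174))&(S>90)&(V>60); p,st,_=largest(red); out["pin_post"]=(p,st[4],cast(c,p,40))
                                                  ~~~~~~~^^^^^
  File "h.py", line 15, in largest
    k=1+np.argmax(st[1:,4]); return ce[k],st[k],l==k
        ~~~~~~~~~^^^^^^^^^^
    return _wrapfunc(a, 'argmax', axis=axis, out=out, **kwds)
    return bound(*args, **kwds)
ValueError: attempt to get argmax of an empty sequence
```

View pics/w6.png

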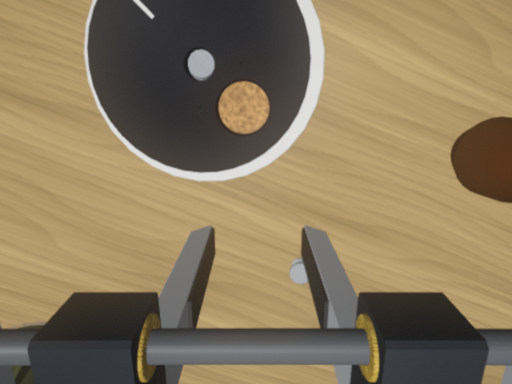

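View pics/c6.png

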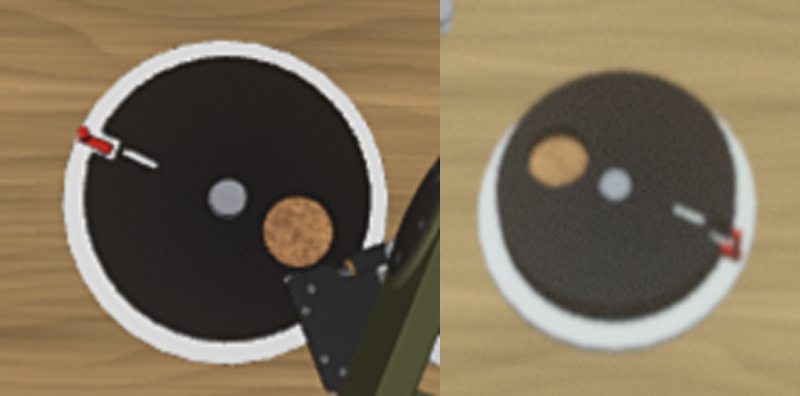

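The pin sits in the notch in both fixed views and the well is opposite. I'll check the seated height by triangulating the well floor, then hand in.

```bash
python3 - <<'E'
from h import *
np.set_printoptions(precision=1,suppress=True)
res={}
w=[cams.get_calibration("wrist"),cams.camera("wrist")]
for n,(c,im),r in(("top",(cams.get_calibration("top"),cams.camera("top")),(285,325,150,205)),("scene",(cams.get_calibration("scene"),cams.camera("scene")),(185,220,180,202)),("wrist",w,(205,285,70,145))):
    x0,x1,y0,y1=r;h=cv2.cvtColor(im,cv2.COLOR_RGB2HSV).astype(int)
    m=(h[...,1]>80)&(h[...,2]>90)&(h[...,0]<26);b=np.zeros_like(m);b[y0:y1,x0:x1]=1
    p,st,_=largest(m&b);print(n,p,st,"z24",cast(c,p,24),"z36",cast(c,p,36))
    if n=="wrist":
        d=(h[...,2]<70)&(h[...,1]<110);d[:,:75]=0;d[:,330:]=0;d[190:]=0
        q=np.argwhere(largest(d)[2])[:,::-1];hu=cv2.convexHull(q.astype(np.int32))[:,0];hu=hu[hu[:,1]>3]
        for z in(40,44,48,52):
            P=np.array([cast(c,u,z) for u in hu]);s=np.linalg.lstsq(np.c_[2*P,np.ones(len(P))],(P**2).sum(1),rcond=None)[0]
            print(z,"platter centre",s[:2],"R",np.sqrt(s[2]+s[0]**2+s[1]**2))
E
```

```text
top [301.1 178.5] [290 167  23  24 438] z24 [ 522.7 -119.9] z36 [ 521.7 -118.3]
scene [205.4 191.4] [195 184  22  16 262] z24 [ 515.8 -121.4] z36 [ 524.6 -119.6]
wrist [245.2 108.3] [ 220   82   52   54 2189] z24 [ 520.9 -118.1] z36 [ 521.6 -118.3]
40 platter centre [549.1 -49.8] R 113.57064762992974
44 platter centre [549.  -50.6] R 112.40832257028829
48 platter centre [549.  -51.3] R 111.24599751064774
52 platter centre [548.9 -52.1] R 110.08367245100622
```

```bash
python3 -c "
from cell import manip,read_state
print(read_state()['clock'],read_state()['wrist_force']);print(manip.sign_off())"
```

```text
11.525 [ 0.31903103  0.40313775 -0.9386455 ]
the job is handed in; nothing more can be done
None
```

The platter is turned, pressed down and handed in at 11.5 s. A closed fingertip in the well turned it about 135° clockwise. I then pressed it straight down with the fingers on either side of the hub, and raised the hand clear.

**Alignment:** before pressing, the notch measured 68.0° and the pin 68.1°. In the final top and scene views the red bar lies in the notch.

**Seating:** the platter sank at about 11 N and stopped hard with the fingertips at 39.8 mm, against 40 mm expected when seated. The force was 21 N at that stop.

**Hand clear:** the wrist force was under 1.1 N at the end.

**Checks that disagreed or were partial:**
- **Well floor height:** the top and scene views together gave about 32 mm, but the same method read about 45 mm at the start, when the true height was 36 mm. The drop of about 12 mm is right; the absolute reading is not.
- **Wrist camera circle fit:** the platter's rim was cut off in that picture, so the fit came out too small (114 mm radius) and I ignored it.
- **Vase, pot and knobs:** I planned the path clear of them and felt no unexpected contact, but did not measure their positions again at the end.

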